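Hang the tool caddy on the drawer unit's twin pins

ROBOT

A 6-joint arm with a two-finger parallel gripper is mounted at the origin on the work surface. World frame = base frame: x ahead of the robot, y to its left, z up, the work surface at z = 0. Lengths are in m, angles in degrees, forces in N, time in s.
With the tool pointing down it reaches from about 0.4 to 0.925 m from the base axis. Payload 12.5 kg.
Tool frame: the origin (TCP) lies midway between the tips of the shut fingers; the grasp point (between the pads) lies 19 mm behind it; y points along the fingers, z is the direction in which the jaws open and shut, and the axes are right-handed (so a half turn about y gives the same grasp; the last joint's range is limited). The gripper opens to 95 mm and grips with 3 to 60 N. Pads are 20 mm wide; open, the fingers measure 119 mm over their backs; the gripper's body (75 mm by 180 mm) begins 59 mm behind the grasp point.
Start: joints at [-81.452, 28.126, 89.318, -0, 62.55, -6.05], TCP at [0.158, -0.605, 0.215] pointing down, gripper open.
Joint ranges: [-177.58, 177.58], [-47.91, 125.51], [2.72, 160], [-65.01, 245.01], [3.68, 167.84], [-153.87, 153.87]. Speed limits (degrees/s): [127.2, 127.2, 159.86, 180, 180, 180].

INTERFACE

Orientations are given as [roll, pitch, yaw] about the fixed x, y, z axes, in that order (R = Rz(yaw) Ry(pitch) Rx(roll)).
In Python, from workcell import robot gives the robot as it stands. The module is installed in compiled form; this text tells all that it offers.
- The arm moves only by the tool servo_tool, never from a script. Its argument "motion" is one flat list of numbers, 5 for each row, row after row: the closure, from -1 (fully open) to 1 (shut), so that 0 is half open, then the shift along the tool's x, y, z in units of 25 mm (1.0 is 25 mm), then the turn about the tool's y in units of 5 degrees (1.0 is 5 degrees). In form: [fingers, dx, dy, dz, twist, fingers, dx, dy, dz, twist, ...]. A call has 1 to 8 rows; each row shifts and turns the pose as measured when the row begins, along the tool's axes as they then stand; what a row does not reach is not made up. A row lasts 1/12 s, in which the tool goes at most 41.7 mm and 7.16 degrees, less where a joint would pass 70% of its speed; a pose out of reach is approached as far as the arm can. A call is refused whole if a number of a shift passes 1 or a number of a turn 1, either way. A call with a gripper value outside its range is refused whole. The fingers move at their own pace and stop on an object; the grip force is fixed at half the most. Time passes only in rows, so rows that do not move let the fingers close. It gives the time, the measured TCP pose, the force and the opening at its end, in the units of the state.
- robot.get_state(): the state, without advancing time (a new reading comes with each control period).
- robot.capture(name): name is "side" or "top"; returns the picture (480x640x3 uint8, red, green, blue); there is no depth.
- robot.camera_info(name): a dict with "intrinsics" (3x3 intrinsics, pixels), "extrinsics" (4x4, takes a point from world to camera coordinates). Camera axes: x right, y down, z forward; pixel columns grow to the right and rows downward; lengths in m; the calibration is good to about 2 mm. A picture is of the moment at which its call begins. camera_info takes no time and is no camera call.
- robot.job_done(): hands the job in, once; it reports no verdict.
Trained networks look in the newest picture that a camera, given by its name, has taken for a name from the list of things; names that differ only in an ending like _2 or _b are one class to them, and where a whole thing is asked for, a point or a joint stands for the part that bears it (a point fixed in the world has none). Each returns a list of dicts, best first, with "score" (0 to 1); they miss things now and then, are a little off and sometimes report something else, mostly with a low value. They report only what shows in the picture. A call takes as long as a camera call.
- robot.cut_out(camera, query): "region" (480x640 bool, what is visible of it) and "position" ([column, row] in pixels, amid what is visible of it).
- robot.spot_point(camera, query): "position" ([column, row] in pixels: a listed point, or the origin of a listed thing).
The state is a dict: "t": time; "qpos": joint angles; "joint_velocities": joint speeds; "effort": joint torques, N m; "tcp_pos": TCP position; "tool_rot": TCP orientation; "ft_force": force on the tool from outside, world axes, zero at the start; "ft_torque": the same for the moment, N m; "grip_width": opening from 0.0 (shut) to 1.0 (fully open).
Only numpy, scipy, OpenCV 4.12 (cv2) and the standard library are available. Lean on these libraries where they do the work, as an engineer would, in place of code of your own. Each camera call takes 0.05 s, during which the arm holds its last target.

TASK

Hang the yellow tool caddy on the two pins at the side of the red drawer unit: both pins through the holes in its ears, the ears fully down on the bracket arms, the caddy left hanging level, still and released. Leave the similar green caddy standing where it is.

Things in the scene. Friction and masses are not known exactly. Their poses are not given: they have to be found in the camera images.
- caddy: Sizes in mm. Yellow caddy, 0.1-0.2 kg. Open bin 80 (x) x 50 (y) x 50 high; a solid central grip plate, 60 (x) x 10 thick (y), rises from the bin to 105 above the underside: pinch it across y from above. At each end a flat ear 34 wide, 5 thick, reaching x = +-82, underside 45 above the caddy's underside, round hole 22 across at x = +-63, y = 0. Origin: centre of underside, z up. Same after a half turn.
- green_caddy: Green plastic caddy of the same shape, size and axes as the yellow one, but without holes in its ears. It must stay where it is. Origin: centre of the underside.
- drawer_unit: Sizes in mm. Fixed red drawer unit 180 (x) x 140 (y) x 110 high, drawers on its +x side. From its +y side two black arms 26 wide stick out 65 at x = +-63, tops 105 above the table, 100 clear between them for the bin. On each an upright steel pin, 45 from the side: 26 tall, 14 in diameter, tapering above the first 10 to 5 at the tip. Origin: centre of underside.
- pins (a point): The point midway between the two pins, at the height of the arms' upper faces (where the ears come to rest). Axes as the drawer unit: x runs along the line through both pins, which stand at x = +-63 mm from here; y points away from the unit's side; z up.

How it is judged:
By the outcome, as a careful person would: the job done as asked, in the order asked, and still so for the second after the job is handed in, with the robot touching nothing.
It also fails if it takes over 40 s, if anything falls off the work surface, if the arm or the gripper's body presses on something with over 40 N, if the wrist force passes 120 N, or if a joint passes its speed limit or range.

## Working session

There is one attempt and no reset: what is moved stays moved. The work goes in short steps, Python scripts to look and compute and a tool call to move; the robot and the scene stay as the last step left them, time stands still between calls to the robot, and variables do not carry over. Pictures are saved under pics/ and viewed, and the job is handed in when it is done.

Besides the shell and the picture viewer there is one more tool, called after "Call:" as name(argument=value, ...) on one line, values as JSON. servo_tool: Moves the arm, as the interface text tells. Its arguments: {"type":"object","properties":{"motion":{"type":"array","items":{"type":"number"}}},"required":["motion"]}

```bash
mkdir -p pics
cat > h.py <<'E'
import numpy as np, cv2
from workcell import robot
def cam(n):
    i=robot.camera_info(n); return np.array(i["intrinsics"],float),np.array(i["extrinsics"],float)
def ray(n,uv):
    K,T=cam(n); R,t=T[:3,:3],T[:3,3]
    return -R.T@t, R.T@np.linalg.solve(K,[uv[0],uv[1],1.])
def atz(n,uv,z):
    c,d=ray(n,uv); return c+d*(z-c[2])/d[2]
def proj(n,P):
    K,T=cam(n); p=(T[:3,:3]@np.atleast_2d(P).T).T+T[:3,3]; q=(K@p.T).T; return q[:,:2]/q[:,2:]
def save(n,f):
    im=robot.capture(n); cv2.imwrite(f,im[:,:,::-1]); return im
E
python3 - <<'E'
from h import *
np.set_printoptions(precision=4,suppress=True)
for n in("top","side"):
    save(n,f"pics/{n}0.png"); print(n,"cam at",ray(n,(320,240))[0])
    for q in("caddy","green_caddy","drawer_unit","pins"):
        for r in robot.spot_point(n,q)[:2]:
            print(q,r["score"],r["position"],atz(n,r["position"],0.105 if q=="pins" else 0))
s=robot.get_state();print(s["t"],s["tcp_pos"],s["tool_rot"],s["grip_width"],s["ft_force"])
E
```

```text
top cam at [0.4808 0.0361 0.8556]
caddy 0.77 [155.9, 198.7] [0.5989 0.3255 0.    ]
green_caddy 0.81 [295.9, 265.8] [0.4776 0.0881 0.    ]
drawer_unit 0.64 [453.2, 241.3] [ 0.512  -0.1809  0.    ]
side cam at [0.1966 0.4313 0.6673]
caddy 0.73 [160.8, 392.3] [0.5978 0.3257 0.    ]
green_caddy 0.77 [330.8, 330.1] [0.4753 0.088  0.    ]
green_caddy 0.7 [164.4, 390.5] [0.596  0.3207 0.    ]
drawer_unit 0.89 [406.3, 225.4] [ 0.5125 -0.1842  0.    ]
pins 0.67 [379.0, 220.3] [ 0.5032 -0.0696  0.105 ]
0.5 [ 0.1575 -0.6048  0.2146] [ -89.9996   -0.0009 -165.4024] 0.9984095816753279 [-0.6087 -0.5712  0.2241]
```

View pics/top0.png

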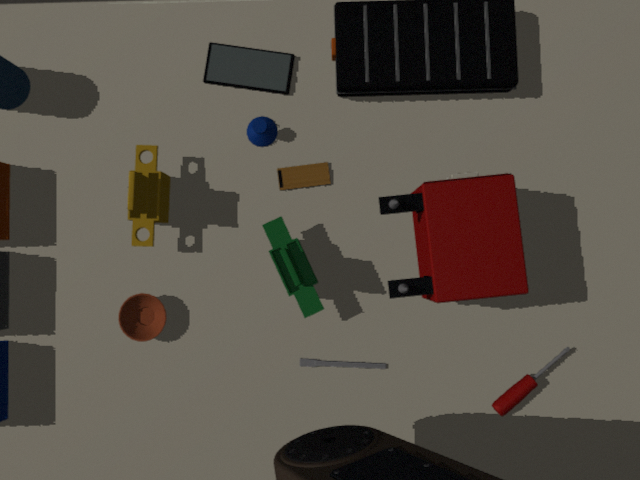

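View pics/side0.png

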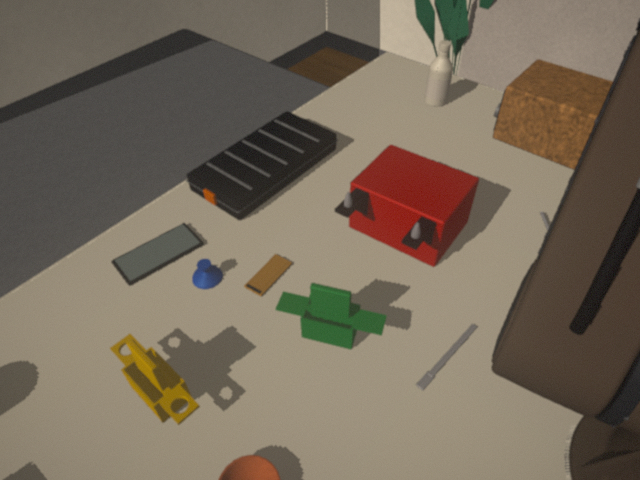

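The top picture shows the yellow caddy with holes at about (147,157) and (143,234), and the unit's pins at about (394,204) and (403,288). The green caddy is at (294,267). The side view agrees. Next I'll zoom in to get precise positions.

Run:
```python
from h import *
t=cv2.imread("pics/top0.png"); s=cv2.imread("pics/side0.png")
a=cv2.resize(t[135:255,110:190],None,fx=5,fy=5,interpolation=cv2.INTER_CUBIC)
b=cv2.resize(t[180:310,370:440],None,fx=4.6,fy=4.6,interpolation=cv2.INTER_CUBIC)
h=np.zeros((600,800,3),np.uint8); h[:600,:400]=a; h[:b.shape[0],410:410+b.shape[1]]=b
cv2.imwrite("pics/z1.png",h)
a=cv2.resize(s[330:430,100:210],None,fx=5,fy=5,interpolation=cv2.INTER_CUBIC)
b=cv2.resize(s[180:260,330:440],None,fx=7,fy=7,interpolation=cv2.INTER_CUBIC)
cv2.imwrite("pics/z2.png",a);cv2.imwrite("pics/z3.png",b)
```

```text
(no output)
```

View pics/z1.png

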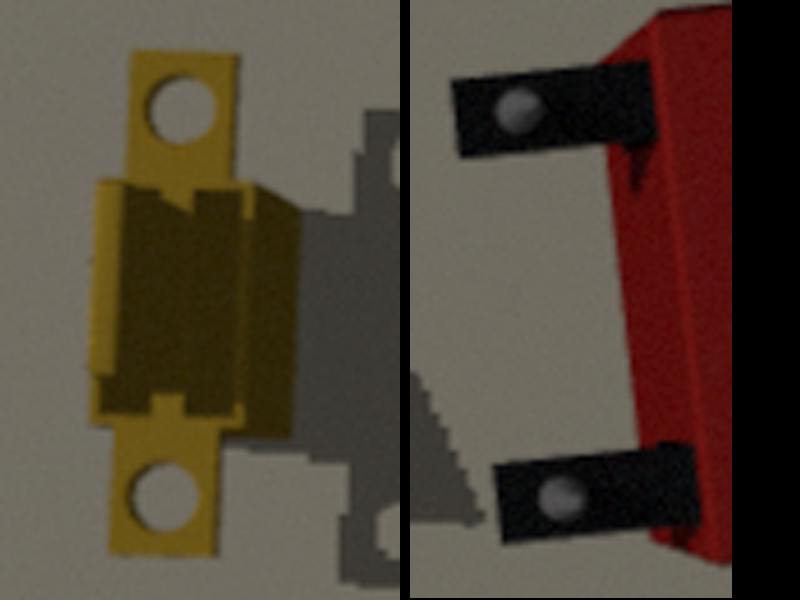

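View pics/z3.png

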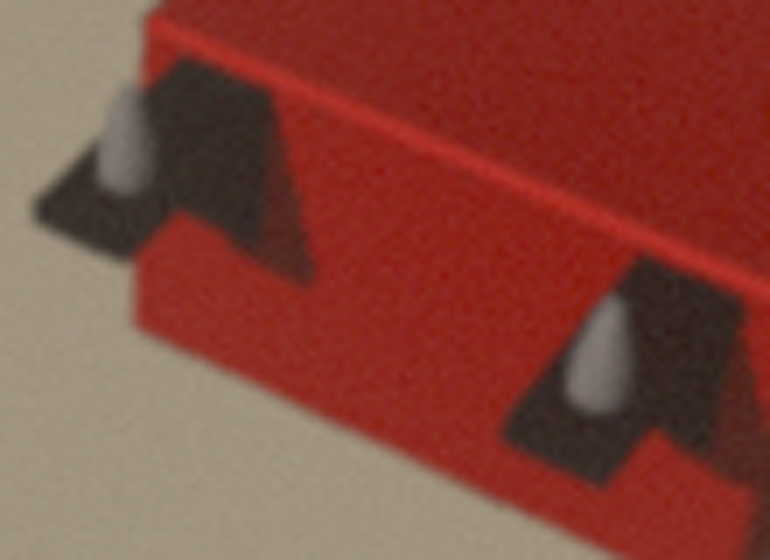

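View pics/z2.png

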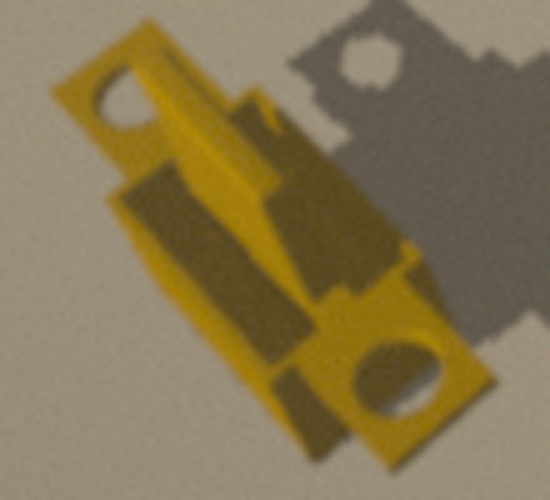

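```bash
cat > fit.py <<'E'
from h import *
from scipy.optimize import least_squares
def T(p,L):
    c,s=np.cos(p[2]),np.sin(p[2]); L=np.array(L,float)
    return np.c_[p[0]+c*L[:,0]-s*L[:,1],p[1]+s*L[:,0]+c*L[:,1],L[:,2]]
def fit(obs,p0):
    f=lambda p:np.concatenate([(proj(n,T(p,L))-np.array(uv)).ravel() for n,L,uv in obs])
    r=least_squares(f,p0); return r.x,r.fun.reshape(-1,2)
E
python3 - <<'E'
from fit import *
np.set_printoptions(precision=4,suppress=True)
e=np.array
z1=lambda l:[(110+x/5,135+y/5) for x,y in l]
zp=lambda l:[(370+(x-410)/4.6,180+y/4.6) for x,y in l]
z2=lambda l:[(100+x/5,330+y/5) for x,y in l]
z3=lambda l:[(330+x/7,180+y/7) for x,y in l]
# caddy: +x end is up in top image (world +x), +y left
L=[(.082,.017,.05),(.082,-.017,.05),(-.082,.017,.05),(-.082,-.017,.05),(.063,0,.0475),(-.063,0,.0475)]
top=("top",L,z1([(132,50),(240,55),(109,553),(217,556),(182,109),(165,497)]))
side=("side",[(.082,.017,.05),(.082,-.017,.05),(-.082,.017,.05),(-.082,-.017,.05)],z2([(52,92),(150,18),(392,472),(497,380)]))
for o in([top],[side],[top,side]):
    p,r=fit(o,[.6,.32,0]); print("caddy",p[:2],np.degrees(p[2])); print(r.round(1).tolist())
Lp=[(.063,0,.113),(-.063,0,.113),(.076,.02,.105),(.05,.02,.105),(-.05,.02,.105),(-.076,.02,.105)]
top=("top",Lp,zp([(518,110),(563,498),(452,80),(461,157),(494,465),(502,543)]))
side=("side",[(.063,0,.131),(-.063,0,.131),(.076,.02,.105),(.05,.02,.105),(-.05,.02,.105),(-.076,.02,.105)],z3([(128,87),(612,297),(33,208),(127,262),(503,436),(607,490)]))
for o in([top],[side],[top,side]):
    p,r=fit(o,[.5,-.07,0]); print("pins",p[:2],np.degrees(p[2])); print(r.round(1).tolist())
R=robot.get_state()["tool_rot"]
from scipy.spatial.transform import Rotation
print(Rotation.from_euler("xyz",R,degrees=True).as_matrix())
E
```

```text
caddy [0.5979 0.3267] -3.0047991751466703
[[0.1, -0.1], [-0.6, -0.5], [-0.0, 0.2], [-0.5, 0.1], [0.6, 0.3], [0.4, -0.0]]
caddy [0.5959 0.3257] -3.019595823839076
[[-0.5, 0.1], [0.5, -0.0], [-0.2, 0.1], [0.2, -0.2]]
caddy [0.597  0.3261] -3.0050670329727605
[[0.5, 0.4], [-0.2, -0.0], [0.3, 0.7], [-0.1, 0.7], [0.9, 0.8], [0.8, 0.5], [-1.2, -0.1], [-0.2, -0.2], [-1.0, -0.2], [-0.7, -0.5]]
pins [ 0.5033 -0.0712] 4.358809277070198
[[0.4, -0.2], [0.0, 0.2], [-0.2, -0.2], [-0.2, 0.2], [-0.1, -0.2], [0.1, 0.3]]
pins [ 0.5003 -0.0699] 4.229778922525638
[[0.0, 1.7], [0.2, 2.7], [-0.1, -0.0], [-0.3, -1.6], [-0.0, -1.0], [0.1, -1.7]]
pins [ 0.5021 -0.071 ] 4.287234886487069
[[0.3, 0.6], [-0.1, 1.0], [-0.3, 0.5], [-0.3, 1.0], [-0.3, 0.6], [-0.1, 1.1], [-0.5, 0.9], [-0.4, 1.8], [-0.5, -0.8], [-0.8, -2.4], [-0.6, -2.0], [-0.5, -2.7]]
[[-0.9677 -0.      0.252 ]
 [-0.252  -0.     -0.9677]
 [ 0.     -1.      0.    ]]
```

Call:
servo_tool(motion=[-1,-1,-0.2,-0.6,0.9,-1,-1,-0.2,-0.6,0.9,-1,-1,-0.2,-0.6,0.9,-1,-1,-0.2,-0.6,0.9,-1,-1,-0.2,-1,0,-1,-1,-0.2,-1,0,-1,-1,-0.2,-1,0,-1,-1,-0.2,-1,0])

```text
t: 1.17
tcp_pos: [0.3578, -0.4373, 0.2545]
tool_rot: [-90.0, -0.1, 175.1]
ft_force: [0.7, -0.7, -0.3]
grip_width: 0.999
```

Call:
servo_tool(motion=[-1,-0.6,0,-1,0,-1,-0.6,0,-1,0,-1,-0.6,0,-1,0,-1,-0.6,0,-1,0,-1,-0.6,0,-1,0,-1,-0.6,0,-1,0,-1,-0.6,0,-1,0,-1,-0.6,0,-1,0])

```text
t: 1.83
tcp_pos: [0.502, -0.2376, 0.2567]
tool_rot: [-89.9, 0.2, 175.2]
ft_force: [0.6, -0.9, 0.1]
grip_width: 0.998
```

Call:
servo_tool(motion=[-1,-0.4,0,-1,0,-1,-0.4,0,-1,0,-1,-0.4,0,-1,0,-1,-0.4,0,-1,0,-1,-0.4,0,-1,0,-1,-0.4,0,-1,0,-1,-0.4,0,-1,0,-1,-0.4,0,-1,0])

```text
t: 2.5
tcp_pos: [0.603, -0.0339, 0.2572]
tool_rot: [-89.8, 0.2, 175.2]
ft_force: [-0.5, -1.2, -0.7]
grip_width: 0.996
```

Call:
servo_tool(motion=[-1,0.1,0,-1,0,-1,0.1,0,-1,0,-1,0.1,0,-1,0,-1,0.1,0,-1,0,-1,0.1,0,-1,0,-1,0.1,0,-1,0,-1,0.1,0,-1,-0.2,-1,0.1,0,-1,-0.2])

```text
t: 3.17
tcp_pos: [0.6003, 0.1776, 0.2562]
tool_rot: [-89.8, 0.3, 177.3]
ft_force: [0.2, 0.1, 0.6]
grip_width: 0.999
```

Call:
servo_tool(motion=[-1,0.1,0.3,-1,0,-1,0.1,0.5,-1,0,-1,0.1,0.6,-1,0,-1,0.1,0.6,-0.8,0,-1,0.1,0.5,-0.6,0,-1,0,0.2,-0.3,0,-1,0,0,0,0,-1,0,0,0,0])

```text
t: 3.83
tcp_pos: [0.5923, 0.3062, 0.1864]
tool_rot: [-89.9, 0.4, 177.6]
ft_force: [-0.4, -0.0, 0.6]
grip_width: 1.002
```

Call:
servo_tool(motion=[-1,-0.2,0,-0.5,0.1,-1,0,0.3,-0.3,0,-1,0,0.7,0,0,-1,0,0.7,0,0,-1,0,0.6,0,0,-1,0,0.3,0,0,-1,0,0,0,0,-1,0,0,0,0])

```text
t: 4.5
tcp_pos: [0.6025, 0.321, 0.1237]
tool_rot: [-90.0, 0.8, 176.9]
ft_force: [0.6, -0.2, 1.0]
grip_width: 0.996
```

Run:
```python
from h import *
a=save("side","pics/s1.png"); b=save("top","pics/t1.png")
z=lambda im,r:cv2.resize(im[r[0]:r[1],r[2]:r[3],::-1],(400,400),interpolation=cv2.INTER_CUBIC)
cv2.imwrite("pics/c1.png",np.hstack([z(a,(280,480,60,260)),z(b,(100,300,50,250))]))
s=robot.get_state();print(s["tcp_pos"],s["tool_rot"])
print(proj("side",s["tcp_pos"]),proj("top",s["tcp_pos"]))
```

```text
[0.60264801 0.32123555 0.12421147] [-90.0553522    0.89165694 176.86399634]
[[137.18792681 341.44415925]] [[130.07061316 185.22951974]]
```

View pics/c1.png

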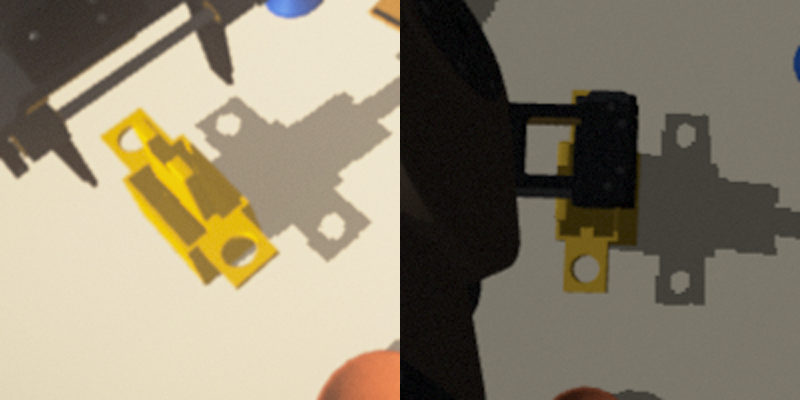

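Call:
servo_tool(motion=[-1,0.2,0.4,-0.2,0,-1,0,0.6,0,0,-1,0,0.6,0,0,-1,0,0.5,0,0,-1,0,0.2,0,0,-1,0,0,0,0])

```text
t: 5.1
tcp_pos: [0.5991, 0.3288, 0.0668]
tool_rot: [-90.3, 1.3, 176.9]
ft_force: [-0.4, -0.7, -0.1]
grip_width: 1.001
```

Call:
servo_tool(motion=[-1,0,0,0.1,0,1,0,0,0,0,1,0,0,0,0,1,0,0,0,0,1,0,0,0,0,1,0,0,0,0,1,0,0,0,0,1,0,0,0,0])

```text
t: 5.77
tcp_pos: [0.6, 0.3267, 0.0697]
tool_rot: [-90.4, 1.5, 176.9]
ft_force: [-0.3, 0.5, 0.3]
grip_width: 0.567
```

Call:
servo_tool(motion=[1,0,0.05,0,0,1,0,0.05,0,0,1,0,0,0,0,1,0,0,0,0,1,0,0,0,0,1,0,0,0,0,1,0,0,0,0,1,0,0,0,0])

```text
t: 6.43
tcp_pos: [0.6001, 0.3267, 0.0668]
tool_rot: [-90.3, 1.5, 176.9]
ft_force: [-0.5, 0.3, -0.5]
grip_width: 0.102
```

Call:
servo_tool(motion=[1,0,0,0,0,1,0,0,0,0,1,0,-0.2,0,0,1,0,-0.4,0,0,1,0,-0.6,0,0,1,0,-0.8,0,0,1,0,-0.8,0,0,1,0,-0.8,0,0])

```text
t: 7.1
tcp_pos: [0.5955, 0.3253, 0.1578]
tool_rot: [-90.1, 1.0, 176.9]
ft_force: [0.4, 1.6, -2.2]
grip_width: 0.104
```

Call:
servo_tool(motion=[1,0,-0.8,0,0,1,0,-0.8,0,0,1,0,-0.8,0,0,1,0,-0.5,0,0,1,0,-0.2,0,0,1,0,0,0,0])

```text
t: 7.6
tcp_pos: [0.5939, 0.3253, 0.2493]
tool_rot: [-90.4, 1.4, 176.9]
ft_force: [0.2, -0.2, -2.2]
grip_width: 0.105
```

Run:
```python
from h import *
a=save("side","pics/s2.png"); b=save("top","pics/t2.png")
z=lambda im,r:cv2.resize(im[r[0]:r[1],r[2]:r[3],::-1],(400,400),interpolation=cv2.INTER_CUBIC)
cv2.imwrite("pics/c2.png",np.hstack([z(a,(230,430,20,220)),z(b,(80,280,0,200))]))
s=robot.get_state();print(s["t"],s["tcp_pos"],s["tool_rot"],s["ft_force"],s["ft_torque"],s["grip_width"])
```

```text
7.7 [0.59362171 0.32518962 0.24752942] [-90.29880155   1.32894116 176.8686432 ] [-0.13472689  0.80892917 -0.89697093] [ 0.05582099  0.03832448 -0.011088  ] 0.10398536394909245
```

View pics/c2.png

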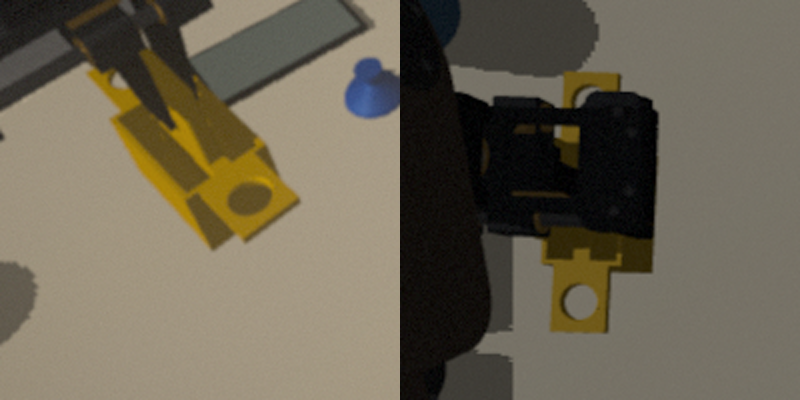

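The caddy is held, with the grip width at 0.104, which is about 10 mm, and it lifts clear. Next I'll carry it toward the pins.

Call:
servo_tool(motion=[1,0.1,0,0.4,0,1,0.2,0,0.7,-0.1,1,0.2,0,0.9,-0.2,1,0.2,0,0.9,-0.2,1,0.2,0,0.9,-0.2,1,0.2,0,0.9,-0.2,1,0.2,0,0.9,-0.2,1,0.2,0,0.9,-0.1])

```text
t: 8.37
tcp_pos: [0.5475, 0.1557, 0.2358]
tool_rot: [-89.9, 0.4, -176.6]
ft_force: [-0.8, 0.5, -1.3]
grip_width: 0.103
```

Call:
servo_tool(motion=[1,0.2,0,0.9,0,1,0.2,0,0.9,0,1,0.2,0,0.8,0,1,0.2,0,0.6,0,1,0.1,0,0.4,0,1,0,0,0.2,0,1,0,0,0,0,1,0,0,0,0])

```text
t: 9.03
tcp_pos: [0.5232, 0.0481, 0.2294]
tool_rot: [-89.9, -0.3, -176.8]
ft_force: [-0.1, 0.4, -1.2]
grip_width: 0.101
```

Call:
servo_tool(motion=[1,0.2,-0.1,0.6,-0.1,1,0.2,-0.1,0.9,-0.1,1,0.2,-0.1,0.9,0,1,0.2,0,0.9,0,1,0.2,0,0.7,0,1,0,0,0.4,0,1,0,0,0,0,1,0,0,0,0])

```text
t: 9.7
tcp_pos: [0.5075, -0.0614, 0.236]
tool_rot: [-90.0, -0.3, -175.3]
ft_force: [-0.8, 1.5, -1.7]
grip_width: 0.103
```

Run:
```python
from h import *
a=save("side","pics/s3.png"); b=save("top","pics/t3.png")
z=lambda im,r:cv2.resize(im[r[0]:r[1],r[2]:r[3],::-1],(400,400),interpolation=cv2.INTER_CUBIC)
cv2.imwrite("pics/c3.png",np.hstack([z(a,(100,300,280,480)),z(b,(150,350,270,470))]))
s=robot.get_state();print(s["t"],s["tcp_pos"],s["tool_rot"],s["ft_force"],s["grip_width"])
```

```text
9.8 [ 0.50751016 -0.06097141  0.23598888] [ -90.00478803   -0.34340276 -175.24656889] [ 0.23471633  0.2749318  -2.00579667] 0.10300997512117781
```

View pics/c3.png

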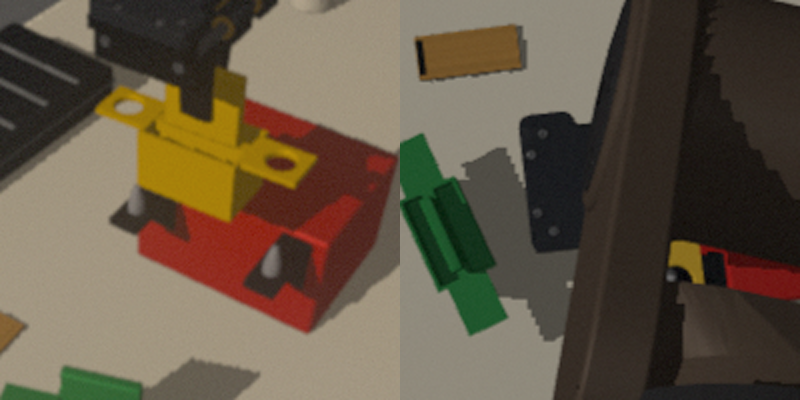

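Call:
servo_tool(motion=[1,0.1,0,0.2,0.1,1,0,0,0.2,0,1,0,0.4,0,0,1,0,0.6,0,0,1,0,0.6,0,0,1,0,0.4,0,0,1,0,0,0,0,1,0,0,0,0])

```text
t: 10.47
tcp_pos: [0.5056, -0.069, 0.1816]
tool_rot: [-90.0, -0.3, -175.6]
ft_force: [-0.1, 0.1, -0.3]
grip_width: 0.106
```

Run:
```python
from h import *
a=save("side","pics/s4.png")
cv2.imwrite("pics/c4.png",cv2.resize(a[130:270,310:460,::-1],None,fx=5,fy=4.2,interpolation=cv2.INTER_CUBIC))
s=robot.get_state();print(s["t"],s["tcp_pos"],s["tool_rot"],s["ft_force"],s["grip_width"])
```

```text
10.5167 [ 0.50553502 -0.069011    0.1817116 ] [ -90.02147269   -0.32700152 -175.58282691] [-1.24725782 -0.04813091 -2.01608524] 0.1028170582971422
```

View pics/c4.png

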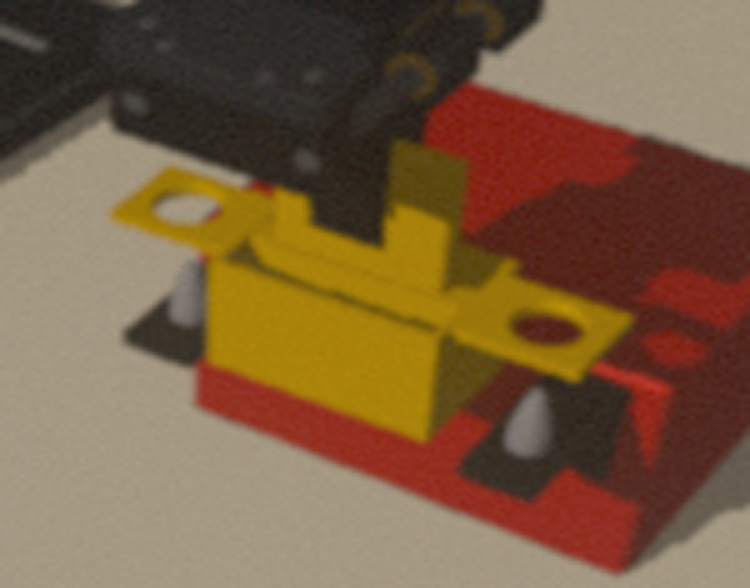

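Run:
```python
from h import *
from scipy.optimize import least_squares
from scipy.spatial.transform import Rotation as Ro
L=np.array([(.082,.017,.05),(.082,-.017,.05),(-.082,-.017,.05),(-.082,.017,.05),(.063,0,.048),(-.063,0,.048),(.04,.025,0.0),(-.04,.025,0)])
uv=np.array([(112,213),(172,167),(634,317),(579,373),(188,208),(547,326),(208,362),(428,441)])
uv=np.c_[310+uv[:,0]/5,130+uv[:,1]/4.2]
def pts(p): return Ro.from_euler("xyz",[p[4],p[5],p[2]]).apply(L)+[p[0],p[1],p[3]]
f=lambda p:(proj("side",pts(p))-uv).ravel()
r=least_squares(f,[.5,-.07,.07,.11,0,0]);print("6dof",r.x[[0,1,3]].round(4),np.degrees(r.x[[2,4,5]]).round(2)); print(r.fun.reshape(-1,2).round(1).tolist())
g=lambda q:f([q[0],q[1],q[2],.1147,0,np.radians(-1.8)*q[3]])
for k in(1,-1,0):
  r=least_squares(lambda q:g([*q,k]),[.5,-.07,.07]);print(k,r.x[:2].round(4),np.degrees(r.x[2]).round(2),r.cost, r.fun.reshape(-1,2).round(1).tolist())
```

```text
6dof [ 0.5019 -0.0732  0.1117] [ 4.43 -0.39  2.06]
[[-0.2, -0.1], [-0.3, -0.4], [-0.2, -0.2], [0.1, -0.4], [0.5, 0.3], [0.0, 0.5], [0.2, 0.1], [-0.1, 0.2]]
1 [ 0.5028 -0.0701] 7.61 12.256838182835455 [[-1.1, -1.3], [-2.0, -1.9], [0.8, 0.7], [2.4, 0.9], [-0.3, -0.7], [1.4, 1.3], [-1.3, -0.6], [-0.3, 0.3]]
-1 [ 0.5003 -0.0701] 4.52 1.1774580566038524 [[-0.5, -0.5], [-0.5, -0.7], [0.1, -0.1], [0.4, -0.2], [0.4, 0.0], [0.3, 0.6], [-0.1, 0.1], [-0.2, 0.4]]
0 [ 0.5016 -0.0701] 6.01 5.093532211436957 [[-0.8, -0.9], [-1.3, -1.4], [0.5, 0.3], [1.4, 0.4], [-0.0, -0.4], [0.9, 1.0], [-0.7, -0.3], [-0.2, 0.4]]
```

The caddy's pose from the side camera is (0.5003, -0.0701) at yaw 4.5°. The pins from the same camera are at (0.5003, -0.0699) at yaw 4.2°, so they line up. The caddy tilts about 1.8°, +x end low. I'll lower it gently.

Call:
servo_tool(motion=[1,0,0.2,0,0,1,0,0.3,0,0,1,0,0.3,0,0,1,0,0.2,0,0,1,0,0.1,0,0,1,0,0,0,0])

```text
t: 11.02
tcp_pos: [0.5061, -0.069, 0.1527]
tool_rot: [-90.0, -0.2, -175.6]
ft_force: [-0.7, 0.5, -0.8]
grip_width: 0.102
```

Call:
servo_tool(motion=[1,0,0.2,0,0,1,0,0.2,0,0,1,0,0.2,0,0,1,0,0.1,0,0,1,0,0,0,0])

```text
t: 11.43
tcp_pos: [0.5062, -0.0691, 0.1335]
tool_rot: [-90.0, -0.1, -175.6]
ft_force: [-0.3, 0.4, -0.8]
grip_width: 0.106
```

Run:
```python
from h import *
a=save("side","pics/s5.png")
cv2.imwrite("pics/c5.png",cv2.resize(a[130:270,310:460,::-1],None,fx=5,fy=4.2,interpolation=cv2.INTER_CUBIC))
s=robot.get_state();print(s["t"],s["tcp_pos"],s["tool_rot"],s["ft_force"],s["grip_width"])
```

```text
11.4833 [ 0.50627416 -0.06916509  0.13369146] [-8.99571198e+01 -1.39890066e-01 -1.75578600e+02] [-0.08325622  0.5516382  -1.1817295 ] 0.10601207016032808
```

View pics/c5.png

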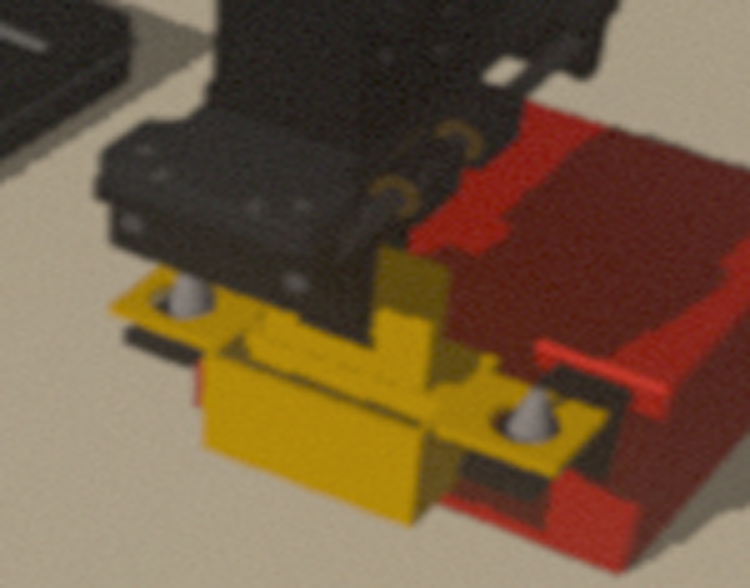

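Both pins stand through the ear holes, at (347,200) and (416,229) in the full picture. The ears still have about 6 mm to go. I'll continue down while watching the force.

Call:
servo_tool(motion=[1,0,0.1,0,0,1,0,0.1,0,0,1,0,0,0,0])

```text
t: 11.73
tcp_pos: [0.5066, -0.0692, 0.1286]
tool_rot: [-89.9, -0.1, -175.6]
ft_force: [-0.3, 0.6, -1.9]
grip_width: 0.105
```

Call:
servo_tool(motion=[1,0,0.1,0,0,1,0,0,0,0])

```text
t: 11.9
tcp_pos: [0.5067, -0.0694, 0.1267]
tool_rot: [-89.9, -0.0, -175.6]
ft_force: [0.4, 0.4, -1.2]
grip_width: 0.103
```

Call:
servo_tool(motion=[1,0,0.1,0,0,1,0,0,0,0])

```text
t: 12.07
tcp_pos: [0.5076, -0.0694, 0.1264]
tool_rot: [-89.9, 0.2, -175.6]
ft_force: [0.6, -0.5, -1.6]
grip_width: 0.105
```

Run:
```python
from h import *
a=save("side","pics/s6.png")
cv2.imwrite("pics/c6.png",cv2.resize(a[150:270,320:440,::-1],None,fx=5,fy=5,interpolation=cv2.INTER_CUBIC))
s=robot.get_state();print(s["t"],s["tcp_pos"],s["tool_rot"],s["ft_force"],s["ft_torque"],s["grip_width"])
```

```text
12.1167 [ 0.50766449 -0.06944788  0.12638907] [-8.98603154e+01  1.62960342e-01 -1.75580471e+02] [ 0.14560477  0.06222934 -0.44405715] [ 0.01968153 -0.02326539 -0.09662564] 0.10234289330707866
```

View pics/c6.png

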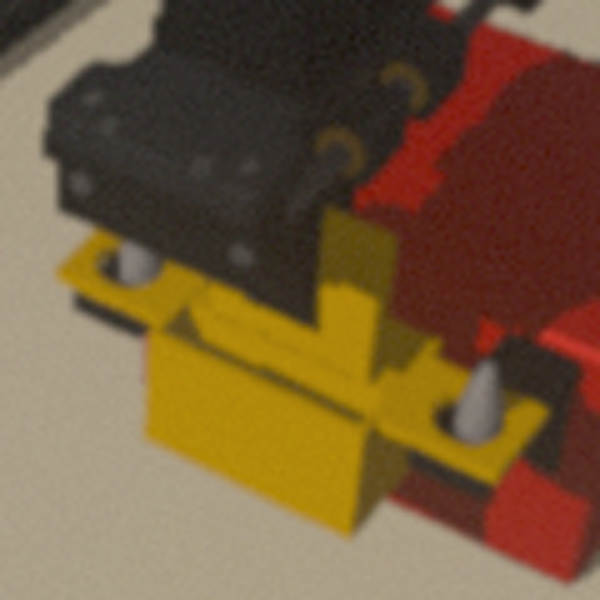

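The left ear is touching, and the caddy has crept about 2 mm toward +x, so the pins sit right of centre in the holes. I'll nudge it back by 2 mm and press down lightly.

Call:
servo_tool(motion=[1,0.1,0,0,0,1,0,0.1,0,0,1,0,0,0,0])

```text
t: 12.37
tcp_pos: [0.5055, -0.0697, 0.1255]
tool_rot: [-89.8, 0.3, -175.6]
ft_force: [-0.1, 0.3, -1.6]
grip_width: 0.103
```

Run:
```python
from h import *
a=save("side","pics/s7.png")
cv2.imwrite("pics/c7.png",cv2.resize(a[150:270,320:440,::-1],None,fx=5,fy=5,interpolation=cv2.INTER_CUBIC))
s=robot.get_state();print(s["t"],s["tcp_pos"],s["tool_rot"],s["ft_force"],s["ft_torque"],s["grip_width"])
```

```text
12.4167 [ 0.50545001 -0.06967497  0.12537517] [ -89.82193287    0.30275321 -175.5827825 ] [-0.23458005  0.28309706 -0.98154622] [ 0.02874407  0.06758289 -0.01244887] 0.10361523546116792
```

View pics/c7.png

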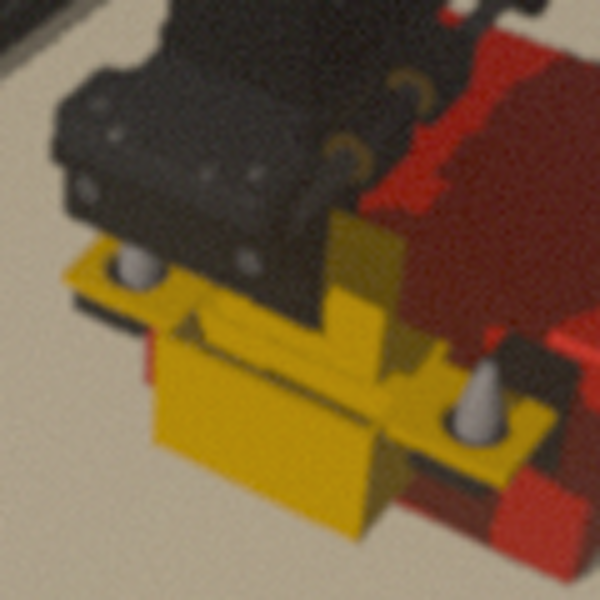

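Call:
servo_tool(motion=[1,0,0.1,0,0,1,0,0,0,0])

```text
t: 12.58
tcp_pos: [0.5061, -0.0697, 0.1249]
tool_rot: [-89.8, 0.5, -175.6]
ft_force: [-1.0, -0.2, -1.3]
grip_width: 0.107
```

Call:
servo_tool(motion=[0.7,0,0,0,0,0.7,0,0,0,0,0.6,0,0,0,0,0.6,0,0,0,0,0.5,0,0,0,0,0.5,0,0,0,0])

```text
t: 13.08
tcp_pos: [0.5057, -0.0698, 0.1236]
tool_rot: [-89.8, 0.4, -175.6]
ft_force: [-1.3, -0.5, 0.2]
grip_width: 0.241
```

Run:
```python
from h import *
a=save("side","pics/s8.png")
cv2.imwrite("pics/c8.png",cv2.resize(a[150:270,320:440,::-1],None,fx=5,fy=5,interpolation=cv2.INTER_CUBIC))
s=robot.get_state();print(s["t"],s["tcp_pos"],s["tool_rot"],s["ft_force"],s["ft_torque"],s["grip_width"])
```

```text
13.1333 [ 0.50566401 -0.06976411  0.12358366] [ -89.80566838    0.39072977 -175.59545707] [ 0.23313546 -0.51392798 -0.15121381] [-0.05189623 -0.00923822  0.0159998 ] 0.2483960398734658
```

View pics/c8.png

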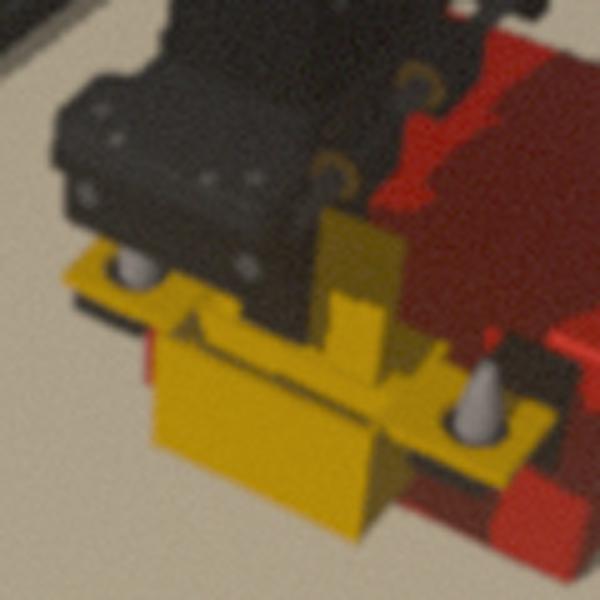

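Released with the fingers clear of the plate, and the caddy did not move. I'll retreat straight up.

Call:
servo_tool(motion=[0.4,0,-0.3,0,0,0.4,0,-0.6,0,0,0.4,0,-0.8,0,0,0.4,0,-0.8,0,0,0.4,0,-0.8,0,0,0.4,0,-0.8,0,0,0.4,0,-0.8,0,0,0.4,0,-0.8,0,0])

```text
t: 13.8
tcp_pos: [0.5026, -0.0689, 0.2717]
tool_rot: [-90.0, -0.1, -175.6]
ft_force: [-0.1, -0.4, -0.6]
grip_width: 0.298
```

Call:
servo_tool(motion=[0.4,-0.6,-0.2,0.9,0,0.4,-0.6,-0.2,0.9,0,0.4,-0.6,0,0.9,0,0.4,-0.6,0,0.9,0,0.4,-0.6,0,0.9,0,0.4,-0.4,0,0.7,0,0.4,0,0,0,0,0.4,0,0,0,0])

```text
t: 14.47
tcp_pos: [0.601, -0.1967, 0.2944]
tool_rot: [-89.7, 0.6, -175.5]
ft_force: [-0.9, 0.1, -0.5]
grip_width: 0.304
```

Run:
```python
from h import *
a=save("side","pics/s9.png");b=save("top","pics/t9.png")
cv2.imwrite("pics/c9.png",cv2.resize(a[150:270,320:440,::-1],None,fx=5,fy=5,interpolation=cv2.INTER_CUBIC))
for n in("side","top"):
  for q in("caddy","green_caddy"):
    for r in robot.spot_point(n,q)[:2]: print(n,q,r["score"],r["position"],atz(n,r["position"],.06 if q=="caddy" else 0).round(4))
s=robot.get_state();print(s["t"],s["tcp_pos"],s["tool_rot"],s["ft_force"],s["grip_width"])
```

```text
side caddy 0.86 [378.0, 240.0] [ 0.5016 -0.0698  0.06  ]
side green_caddy 0.86 [331.8, 326.7] [0.4781 0.082  0.    ]
top caddy 0.85 [393.4, 246.5] [ 0.5041 -0.0707  0.06  ]
top green_caddy 0.92 [296.4, 267.7] [0.4743 0.0873 0.    ]
14.7667 [ 0.60069973 -0.19551758  0.29477522] [ -89.67198451    0.62162069 -175.39051175] [ 0.3523773  -0.62789186  0.82639825] 0.30005135432640423
```

View pics/c9.png

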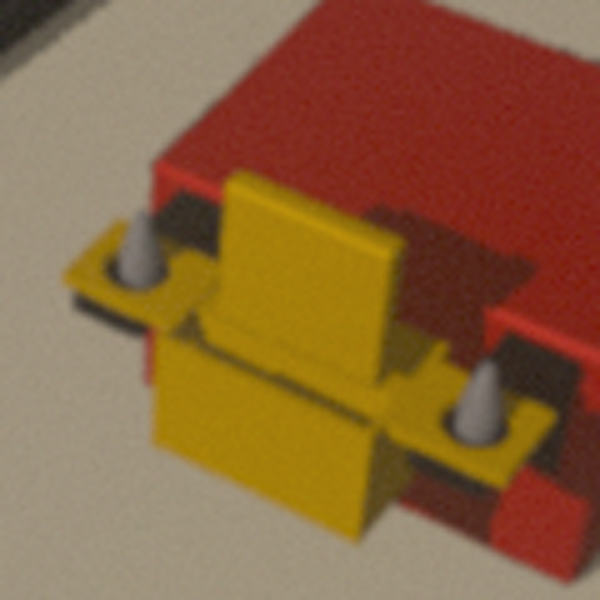

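View pics/t9.png

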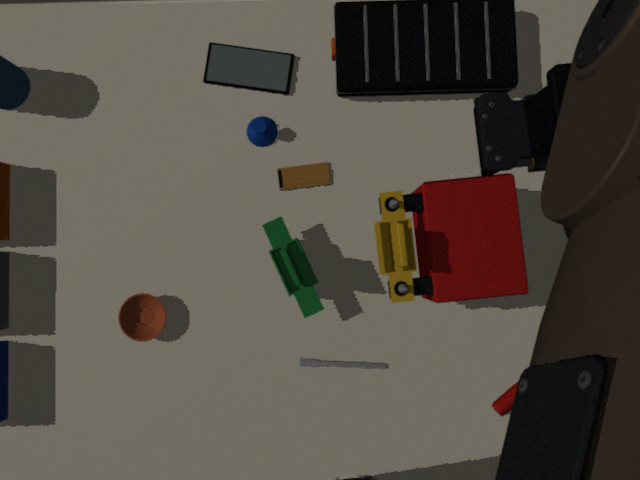

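Both pins stand through the holes, seen in the top view at (393,205) and (402,289). The green caddy is still at (294,267). Before handing in, I'll check the height and tilt numerically.

Run:
```python
from h import *
from scipy.optimize import least_squares
from scipy.spatial.transform import Rotation as Ro
L=np.array([(.082,.017,.05),(.082,-.017,.05),(-.082,-.017,.05),(-.082,.017,.05),(.04,.025,0.0),(-.04,.025,0),(.03,.005,.105),(-.03,.005,.105)])
uv=np.array([(64,276),(122,220),(557,411),(508,481),(153,443),(358,541),(225,180),(392,245)])
uv=np.c_[320+uv[:,0]/5,150+uv[:,1]/5]
f=lambda p:(proj("side",Ro.from_euler("xyz",[p[4],p[5],p[2]]).apply(L)+[p[0],p[1],p[3]])-uv).ravel()
r=least_squares(f,[.5,-.07,.07,.06,0,0]);print(r.x[[0,1,3]].round(4),np.degrees(r.x[[2,4,5]]).round(2),r.fun.round(1))
a=robot.capture("side").astype(int); b=cv2.imread("pics/s9.png")[:,:,::-1].astype(int)
print("motion diff",abs(a-b)[170:265,325:440].mean(), "green diff vs start",abs(cv2.imread("pics/t9.png").astype(int)-cv2.imread("pics/top0.png").astype(int))[210:320,260:325].mean())
```

```text
[ 0.5013 -0.0715  0.0586] [3.76 1.39 1.13] [ 0.1 -0.7  0.  -0.1  0.2  0.  -0.4 -1.4 -0.1  0.4  0.1  0.8 -0.2 -0.1
  0.2  1.1]
motion diff 2.1491075514874143 green diff vs start 2.430909090909091
```

```bash
python3 -c "
from workcell import robot
print(robot.job_done(), robot.get_state()['t'])"
```

```text
the job is handed in; nothing more can be done
the job is handed in; nothing more can be done
```

The yellow caddy is hanging on both pins and released, and I handed the job in about 15 s into the 40 s limit. I gripped it by its centre plate, lowered it onto the pins and opened the fingers. Then I moved the arm up and clear.

What the last checks showed:
- **Pins and position:** both pins stand through the ear holes in both views. The networks put the caddy at about (0.503, -0.070), and I had measured the pins at (0.5025, -0.071).
- **Ears down:** a fit to the side picture puts the underside at 58.6 mm, against 60 mm with the ears fully seated. That is within the calibration error. The wrist force never clearly showed contact during the lowering, so this rests on the pictures and the arm stopping near the expected height.
- **Level:** the same fit gives a tilt of about 1° on each axis. I take that as fit error, because hand-picked points were off by up to 1.4 pixels, but I did not confirm it another way.
- **Still:** two pictures taken after release differ only by image noise.
- **Green caddy:** comparing the first and last top pictures shows no change there beyond noise. The side network's estimate of its position moved by about 6 mm between runs, which the pictures do not support.
- **Forces:** wrist readings at the end of each move stayed within about 3 N.

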